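Roll a metronome body into the timing bay and hang its in-test tag

TASK

Pick up the metronome body lying on the granite and set it down face up on the open end of the roller row, thin head end towards the covered bay, and let go of it. Then push it from its thick foot end along the rollers, without lifting it off them, until its head is fully home against the bay's end stop. Once it is home, take the plate with the eye from its slotted block and hang it by the eye on the peg of the timing stand; leave the slide weight, gear cluster and loupe where they are.

Things in the scene. Friction and masses are not known exactly. Their poses are not given: they have to be found in the camera images.
- metronome: Loose black metronome body lying on its back, 150 long (x) x 56 wide (y), flat parallel sides, 0.42 kg. 50 mm thick at the foot end (-x, first 60 mm; end face at x = -75 mm with four small rubber feet); its face with pale scale and pendulum then slopes down to 36 mm thick at the thin head end (+x, end face at x = +75 mm). Origin: centre of the underside; z up, face up.
- metronome_head (a point): Middle of the metronome body's lower edge at the thin head end (x = +75 mm, z = 0 in its frame).
- track: Fixed steel roller row, bay and timing stand in one. Origin on the granite, x along the row towards the bay, z up. 15 free rollers, 18 mm thick, 80 mm long along y, 24 mm apart from x = -203 to +133 mm, tops 45 mm above the granite; side frames (|y| 42 to 50 mm) end 2 mm below the roller tops. Open rollers without walls: x = -215 to +15 mm.
- bay_stop (a point): Middle of the end stop's face in the bay, at roller-top height (track x = 155, y = 0, z = 45 mm), axes as the track's. Bay walls 62 mm apart inside from 95 mm before it, flared mouth from 140 mm before it, 64 mm above the roller tops; clear cover on them (4 mm thick) over the last 90 mm. With the metronome home its head touches the stop and 55 to 60 mm of its foot end stands out of the cover.
- peg (a point): Point on the axis of the stand's level 8 mm peg (track x = 235, y = 55, z = 182 mm), axes as the track's. The peg runs along y from a 24 mm column (axis 55 mm to -y of this point, top 14 mm above the peg axis, big knurled knob on its far side, not used) to its tip 40 to 49 mm to +y of this point, which turns up, its top 12 mm above the peg axis. Free space above and at +y.
- tag: Loose flat aluminium tag plate standing upright in the slotted block: 130 tall (z) x 60 wide (y) x 8 thick (x), 0.16 kg, a round 28 mm eye through its thickness. Origin: centre of its bottom edge. In the block its bottom is 10 mm above the granite, its top at 140 mm. Both faces alike.
- tag_eye (a point): Centre of the tag's eye, 84 mm above the tag's bottom edge and 46 mm below its top edge; axes as the tag's. When the tag hangs, this point is about 10 mm below the peg's axis.
- rack: Fixed grey block that holds the tag, 46 (x) x 96 (y) x 40 mm high, slot 11 x 63 mm and 30 mm deep. Origin: centre of its underside.
- slide_weight: Bystander: loose dark tungsten slide weight, tapered cylinder 60 mm across, 60 mm tall. Origin: centre of its underside.
- gear_cluster: Bystander: loose brass gear cluster, 78 mm across, 45 mm tall. Origin: centre of its underside.
- loupe: Bystander: loose black loupe with glass lens on top, 58 mm across, 50 mm tall. Origin: centre of its underside.
Not all that is in view belongs to the job. Of the things like the tag, leave any that is yellow; of the rest the smaller one is meant.

How it is judged:
On the way, in this order (a step that is already met when the one before it is completed fails the run):
1. the metronome body rests face up on the open rollers, head towards the bay, let go (x of metronome in the frame of track between -0.19 and -0.045 m and y of metronome in the frame of track between -0.035 and 0.035 m and x of metronome_head in the frame of track between -0.13 and 0.035 m and angle between the x axis of metronome and the x axis of track, either way round below 0.35 rad and angle between metronome's own z axis and vertical below 0.08 rad and z of metronome in the frame of track between 0.04 and 0.05 m and contact force between metronome and the fingers below 0.3 N and linear speed of metronome below 0.02 m/s), for 0.2 s.
2. the metronome body is fully home against the end stop, head first (x of metronome in the frame of track between 0.075 and 0.085 m and y of metronome in the frame of track between -0.008 and 0.008 m and x of metronome_head in the frame of track between 0.149 and 0.165 m and angle between metronome's own z axis and vertical below 0.08 rad and z of metronome in the frame of track between 0.04 and 0.05 m), for 0.2 s.
3. the tag hangs by its eye on the peg, let go (x of tag_eye in the frame of peg between -0.014 and 0.014 m and y of tag_eye in the frame of peg between -0.04 and 0.038 m and z of tag_eye in the frame of peg between -0.016 and 0.004 m and angle between tag's own z axis and vertical below 0.3 rad and contact force between tag and the fingers below 0.3 N and linear speed of tag below 0.03 m/s), for 0.2 s.
At the end, for the whole second after the job is handed in: The metronome body lies face up on the rollers in the bay, head first, its head within about 6 mm of the end stop, at rest and released; the tag hangs by its eye on the peg (within about 0.3 rad of upright), between the column and the turned-up tip, at rest and released (all of step 2 and all of step 3 and contact force between metronome and the fingers below 0.3 N and linear speed of metronome below 0.02 m/s); the robot touches nothing.
It fails at once if the slide weight is moved more than 30 mm (distance of slide_weight from where it was at the start of the episode above 0.03 m).
It fails at once if the gear cluster is moved more than 30 mm (distance of gear_cluster from where it was at the start of the episode above 0.03 m).
It fails at once if the loupe is moved more than 30 mm (distance of loupe from where it was at the start of the episode above 0.03 m).
It fails at once if the metronome body is lifted off the rollers beyond the open end of the row (centre past the first open half, more than 20 mm up) (x of metronome in the frame of track between -0.02 and 0.2 m and y of metronome in the frame of track between -0.05 and 0.05 m and z of metronome in the frame of track between 0.065 and 0.14 m).
It also fails if it takes over 58 s, if anything falls off the work surface, if the arm or the gripper's body presses on something with over 40 N, if the wrist force passes 120 N, or if a joint passes its speed limit or range.

ROBOT

A 6-joint arm with a two-finger parallel gripper is mounted at the origin on the work surface. World frame = base frame: x ahead of the robot, y to its left, z up, the work surface at z = 0. Lengths are in m, angles in rad, forces in N, time in s.
With the tool pointing down it reaches from about 0.3 to 0.875 m from the base axis. Payload 6.4 kg.
Tool frame: the origin (TCP) lies between the finger pads; the fingertips stand r.nose_length ahead of it and the grasp point (between the pads) is the TCP (r.nose_length is the distance from the TCP to the fingertips, in m); z points along the fingers, y is the line along which they close (so a half turn about z gives the same grasp; the last joint's range is limited). The gripper opens to 88 mm and grips with 3 to 60 N. Pads are 18 mm wide; open, the fingers measure 123 mm over their backs; the gripper's body (75 mm by 187 mm) begins 45 mm behind the grasp point.
Start: joints at [-0.206, 0.181, 1.607, -0, 1.354, -0.206], TCP at [0.575, 0, 0.258] pointing down, gripper open.
Joint ranges: [-2.99, 2.99], [-0.89, 2.07], [0.3, 2.58], [-1.14, 4.28], [0, 2.63], [-3.12, 3.12]. Speed limits (rad/s): [2.57, 2.57, 3.01, 3.14, 3.14, 3.14].

INTERFACE

Orientations are given as a 3x3 rotation matrix whose columns are the frame's x, y, z axes.
In Python, from bench import r gives the robot as it stands.
- The arm moves only by the tool drive_tool, never from a script. Its argument "targets" is a list of rows, each a list of 4 numbers: the shift along the tool's x, y, z normalised to -1 to 1, where 1 is 0.025 m, then the turn about the tool's z normalised to -1 to 1, where 1 is 0.1 rad. A call has 1 to 8 rows; each row shifts and turns the commanded pose from where the row before left it, along the tool's axes as they then stand; what a row does not reach is not made up. A row lasts 1/10 s, in which the tool goes at most 50 mm and 8.59 degrees, less where a joint would pass 70% of its speed; a pose out of reach is approached as far as the arm can. A call with a number of a shift or a turn outside -1 to 1 is refused whole. A call with a gripper value outside its range is refused whole. "jaw" is the opening, from -1 (shut) to 1 (fully open), set as the call begins (left out, the last holds). The fingers move at their own pace and stop on an object; "force" is the grip in N (left out, the last holds). Time passes only in rows, so rows that do not move let the fingers close. It gives the time, the measured TCP pose, the force, the opening and the grip force at its end, in the units of the state.
- r.state(): the state, without advancing time (a new reading comes with each control period).
- r.capture(name): name is "scene" or "side" or "wrist"; returns a dict with "frame" (480x640x3 uint8, blue, green, red), "fx", "fy", "cx", "cy" (pixels), "origin" and "orientation" of the camera in the world. Camera axes: x right, y up, looking along -z (the intrinsics and any distortion apply to the point x, -y, -z); pixel columns grow to the right and rows downward; lengths in m; the calibration is good to about 2 mm. The wrist camera is an equidistant fisheye: a pixel r from the principal point sees the ray r / f radians off the axis. A picture is of the moment at which its call begins. There is no depth.
- r.job_done(): hands the job in; it is judged then, once.
Trained networks look in a picture, given as the dict that the camera call returned (one of the last four; its "shot" number tells which), for a name from the list of things; names that differ only in an ending like _2 or _b are one class to them, and where a whole thing is asked for, a point or a joint stands for the part that bears it (a point fixed in the world has none). Each returns a list of dicts, best first, with "score" (0 to 1); they miss things now and then, are a little off and sometimes report something else, mostly with a low value. They report only what shows in the picture. A call takes as long as a camera call. They do not tell look-alikes from the thing itself.
- r.spot_in(picture, thing): "location" ([column, row] as shares, 0 to 1, of the picture: columns of its width, rows of its height, amid what is visible of it).
- r.trace(picture, thing): "mask" (480x640 bool, what is visible of it) and "location" ([column, row] as shares, 0 to 1, of the picture: columns of its width, rows of its height, amid what is visible of it).
The state is a dict: "time_s": time; "joint_pos": joint angles; "qd": joint speeds; "tau": joint torques, N m; "tcp_pos": TCP position; "tool_rot": TCP orientation; "ft_force": force on the tool from outside, world axes, zero at the start; "moment": the same for the moment, N m; "finger_gap": finger opening in m; "grasp_force": force on a finger pad.
Only numpy, scipy, OpenCV 4.12 (cv2) and the standard library are available. Lean on these libraries where they do the work, as an engineer would, in place of code of your own. Each camera call takes 0.05 s, during which the arm holds its last target. There are 200 camera calls.

## Working session

There is one attempt and no reset: what is moved stays moved. The work goes in short steps, Python scripts to look and compute and a tool call to move; the robot and the scene stay as the last step left them, time stands still between calls to the robot, and variables do not carry over. Pictures are saved under pics/ and viewed, at most 10 in all, crops included, and the job is handed in when it is done.

Besides the shell and the picture viewer there is one more tool, called after "Request:" as name([rows], argument=value, ...), one row to a line, values as JSON. drive_tool: Moves the arm, as the interface text tells. Scaled input: -1 to 1 covers 0.025 m each way for a shift and 0.1 rad each way for a turn. Its arguments: {"type":"object","properties":{"targets":{"type":"array","items":{"type":"array","items":{"type":"number","minimum":-1,"maximum":1}}},"jaw":{"type":"number"},"force":{"type":"number"}},"required":["targets"]}

```bash
mkdir -p pics; ls; cat > h.py <<'E'
import numpy as np, cv2
from bench import r
def cap(n,save=None):
    p=r.capture(n)
    if save: cv2.imwrite(f'pics/{save}.png',p['frame'])
    return p
def ray(p,u,v,wrist=False):
    a=np.array([(u-p['cx'])/p['fx'],(v-p['cy'])/p['fy']])
    if wrist:
        t=np.linalg.norm(a); s=np.sin(t)/max(t,1e-9)
        d=np.array([a[0]*s,-a[1]*s,-np.cos(t)])
    else: d=np.array([a[0],-a[1],-1.])
    d=np.array(p['orientation'])@d
    return np.array(p['origin']),d/np.linalg.norm(d)
def atz(p,u,v,z,wrist=False):
    o,d=ray(p,u,v,wrist); return o+d*(z-o[2])/d[2]
def proj(p,X,wrist=False):
    c=np.array(p['orientation']).T@(np.array(X)-np.array(p['origin']))
    x,y,z=c[0],-c[1],-c[2]
    if wrist:
        rr=np.hypot(x,y); t=np.arctan2(rr,z); k=t/max(rr,1e-9); return np.array([p['cx']+p['fx']*x*k,p['cy']+p['fy']*y*k])
    return np.array([p['cx']+p['fx']*x/z,p['cy']+p['fy']*y/z])
def tri(rays):
    A=np.zeros((3,3));b=np.zeros(3)
    for o,d in rays:
        M=np.eye(3)-np.outer(d,d);A+=M;b+=M@o
    return np.linalg.solve(A,b)
E
cat > a.py <<'E'
from h import *
print(r.nose_length, r.state())
ims=[]
for n in ['scene','side','wrist']:
    p=cap(n,n+'0')
    print(n,p['fx'],p['cx'],p['cy'],np.round(p['origin'],3).tolist(),np.round(p['orientation'],3).tolist(), [k for k in p if k not in('frame',)])
    for t in ['metronome','metronome_head','track','bay_stop','peg','tag','tag_eye','rack','slide_weight','gear_cluster','loupe']:
        try: print(t,[(round(d['score'],2),(np.array(d['location'])*[640,480]).round(1).tolist()) for d in r.spot_in(p,t)])
        except Exception as e: print(t,e)
E
python3 a.py
```

```text
pics
0.019 {'time_s': 0.0, 'joint_pos': array([-2.06347547e-01,  1.81509190e-01,  1.60800175e+00, -4.96386487e-06,
        1.35378859e+00, -2.06321065e-01]), 'qd': array([-0.00146417, -0.00052094, -0.00019875, -0.00171428,  0.00065707,
        0.00082215]), 'tau': array([-5.85923790e-04, -4.33866942e+01, -3.41848969e+01,  7.00952648e-02,
        3.87157314e-02, -1.54040990e-04]), 'tcp_pos': array([5.74500563e-01, 9.32627457e-05, 2.56831040e-01]), 'tool_rot': array([[ 2.56981833e-05,  9.99998602e-01, -1.67166292e-03],
       [ 9.99999940e-01, -2.51215405e-05,  3.44971703e-04],
       [ 3.44929226e-04, -1.67167168e-03, -9.99998543e-01]]), 'ft_force': array([0.44150799, 0.26177895, 0.07432126]), 'moment': array([-0.05550637, -0.05752778,  0.02989126]), 'grasp_force': 0.0, 'finger_gap': 0.08802886192601642}
scene 585.1271580187836 318.9029500042423 246.39408838384927 [1.19, -0.034, 1.168] [[0.086, -0.853, 0.515], [0.996, 0.073, -0.045], [0.001, 0.517, 0.856]] ['fx', 'fy', 'cx', 'cy', 'origin', 'orientation', 'shot']
metronome [(0.64, [161.7, 232.5]), (0.61, [366.1, 357.7])]
metronome_hea
[... 1166 characters left out ...]
 [(0.67, [187.4, 244.0])]
wrist 371.64829954431775 323.1341648292414 235.0502090290964 [0.575, 0.072, 0.384] [[1.0, -0.001, 0.0], [0.001, 0.959, 0.283], [-0.001, -0.283, 0.959]] ['fx', 'fy', 'cx', 'cy', 'origin', 'orientation', 'shot']
metronome [(0.83, [198.0, 407.3])]
metronome_head []
track [(0.61, [332.8, 164.4]), (0.24, [491.7, 302.0])]
bay_stop [(0.94, [335.2, 164.3]), (0.6, [197.7, 405.5])]
peg [(0.91, [331.1, 162.4])]
tag [(0.59, [166.0, 286.5]), (0.37, [134.1, 335.8])]
tag_eye [(0.86, [105.1, 270.2]), (0.77, [167.5, 288.0]), (0.5, [136.1, 333.4])]
rack [(0.89, [197.9, 252.4])]
slide_weight [(0.92, [511.2, 105.7])]
gear_cluster [(0.9, [493.8, 300.7]), (0.58, [199.8, 408.0])]
loupe []
```

View pics/scene0.png

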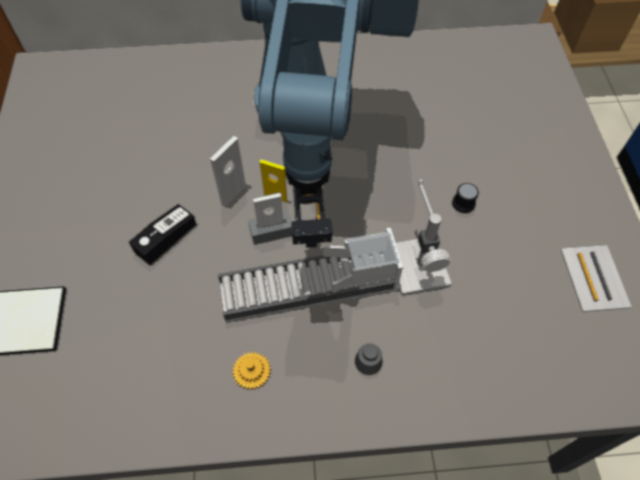

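View pics/side0.png

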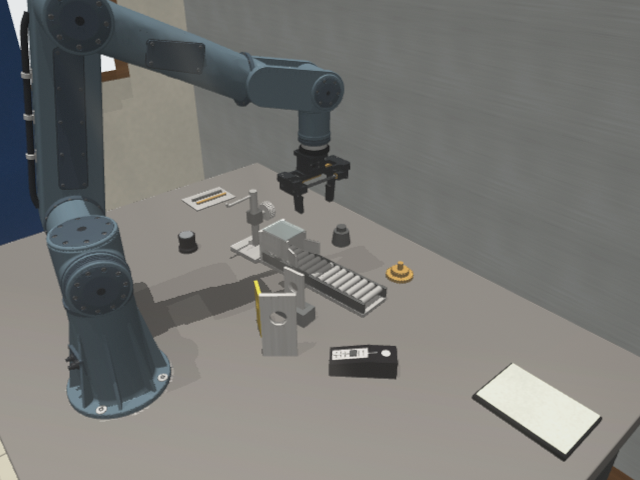

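View pics/wrist0.png

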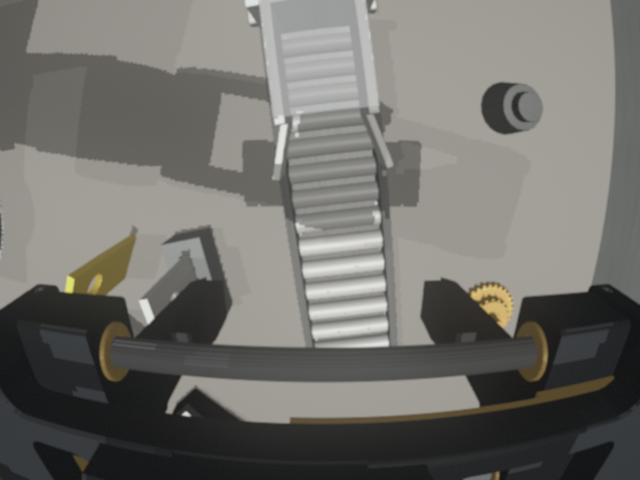

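The black metronome shows in scene at (162,232) and side at (363,362). The small grey tag is in the block at scene (268,213), with the yellow one and the big grey one beside it. The roller row runs along world +y, with the bay at (373,262) and the peg at about (428,200).

```bash
cat > b.py <<'E'
from h import *
from scipy.optimize import minimize
ps={n:cap(n) for n in ['scene','side']}
def pick(n,t,loc):
    L=r.trace(ps[n],t); L=[d for d in L if np.hypot(*(np.array(d['location'])*[640,480]-loc))<25]
    return L[0]['mask'].astype(bool) if L else None
def hull(p,P):
    m=np.zeros((480,640),np.uint8); q=np.array([proj(p,x) for x in P])
    h=cv2.convexHull((q*16).astype(np.int32)); cv2.fillConvexPoly(m,h,1,shift=4); return m>0
def fit(P,masks,x0,z=0):
    P=np.array(P,float)
    def c(v):
        s=0
        Rz=np.array([[np.cos(v[2]),-np.sin(v[2]),0],[np.sin(v[2]),np.cos(v[2]),0],[0,0,1]])
        W=P@Rz.T+[v[0],v[1],z]
        for n,m in masks.items():
            h=hull(ps[n],W); s+=1-(h&m).sum()/(h|m).sum()
        return s/len(masks)
    b=None
    for _ in range(3):
        for yw in ([x0[2]] if b is None else [b.x[2]]):
            st=x0 if b is None else b.x
            sim=np.array([st]+[np.array(st)+d for d in ([.02,0,0],[0,.02,0],[0,0,.15])])
            b=minimize(c,st,method='Nelder-Mead',options=dict(initial_simplex=sim,xatol=2e-4,fatol=1e-4))
    return b.x.round(4),round(b.fun,3)
def box(a,b,c,d,e,f): return [[x,y,z] for x in(a,b) for y in(c,d) for z in(e,f)]
met=[[x,y,z] for x,z in [(-.075,0),(-.075,.05),(-.015,.05),(.075,.036),(.075,0)] for y in(-.028,.028)]
M={}
for n,l in [('scene',(162,232)),('side',(363,362))]:
    m=pick(n,'metronome',l)
    if m is None: m=pick(n,'metronome_head',l)
    if m is not None: M[n]=m; print(n,m.sum())
x0=atz(ps['scene'],162,233,.02)
for yw in np.arange(4)*np.pi/2+.4: print('met',fit(met,M,[x0[0],x0[1],yw]))
T={}
for n,l in [('scene',(269,212)),('side',(294,284))]:
    m=pick(n,'tag',l)
    if m is None: m=pick(n,'tag_eye',l)
    if m is not None: m=cv2.morphologyEx(m.astype(np.uint8),cv2.MORPH_CLOSE,np.ones((15,15)))>0; T[n]=m; print('tag',n,m.sum(), np.argwhere(m).min(0),np.argwhere(m).max(0))
x0=tri([ray(ps['scene'],269,213),ray(ps['side'],293,284)]); print('eye tri',x0)
for yw in (1.57,1.9,1.2): print('tag',fit(box(-.004,.004,-.03,.03,.04,.14),T,[x0[0],x0[1],yw]))
R={}
for n,l in [('scene',(272,230)),('side',(307,316))]:
    m=pick(n,'rack',l)
    if m is not None: R[n]=m; print('rack',n,m.sum())
try:
  for yw in (1.57,1.9,1.2): print('rack',fit(box(-.023,.023,-.048,.048,0,.04),{'scene':R['scene']},[x0[0],x0[1],yw]))
except Exception as e: print(e)
def crop(n,u,v,w=80,h=60): return cv2.resize(ps[n]['frame'][v-h//2:v+h//2,u-w//2:u+w//2],(400,300),interpolation=cv2.INTER_CUBIC)
cv2.imwrite('pics/m1.png',np.vstack([np.hstack([crop('scene',162,232),crop('side',363,362,100,75)]),np.hstack([crop('scene',415,240,120,90),crop('scene',265,280,120,90)])]))
cv2.imwrite('pics/m2.png',np.vstack([np.hstack([crop('side',255,225,120,90),crop('side',335,275,140,105)]),np.hstack([crop('scene',262,205,100,75),crop('side',290,305,120,90)])]))
E
python3 b.py
```

```text
scene 2048
side 2155
met (array([ 0.4321, -0.3313, -0.7782]), np.float64(0.101))
met (array([ 0.4316, -0.3308,  2.3656]), np.float64(0.062))
met (array([ 0.4323, -0.3295,  2.3807]), np.float64(0.062))
met (array([ 0.432 , -0.3305,  5.5017]), np.float64(0.101))
tag scene 829 [193 253] [227 282]
tag side 530 [268 283] [308 304]
eye tri [ 0.44198884 -0.07728557  0.09167621]
tag (array([ 0.4391, -0.0927,  2.1758]), np.float64(0.539))
tag (array([ 0.4449, -0.0897,  2.3317]), np.float64(0.526))
tag (array([ 0.4367, -0.0815,  0.0414]), np.float64(0.166))
rack side 404
'scene'
```

View pics/m1.png

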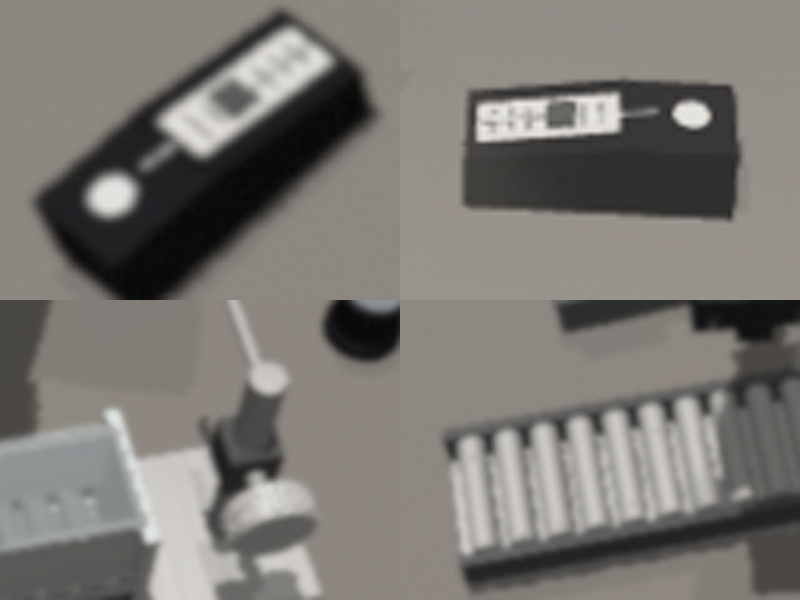

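View pics/m2.png

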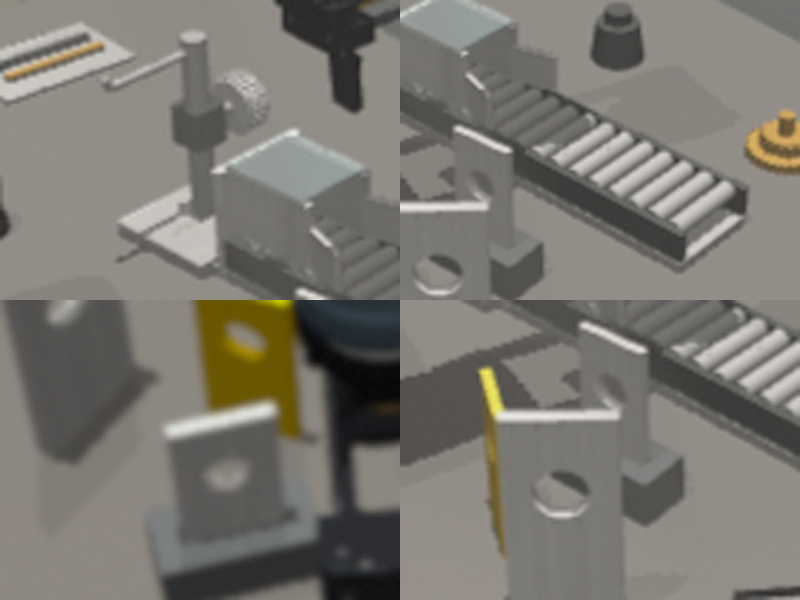

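Thick foot end with the round dial is at scene lower left, (145,241), and the head points up right, so yaw 2.37 holds. The frame's end corners are at scene (218,275) and (224,313), the column top at scene (435,218) and side (253,191), and the peg tip at scene (421,181) and side (227,205).

```bash
cat > c.py <<'E'
from h import *
S=cap('scene');D=cap('side');W=cap('wrist')
f=lambda x:np.round(x,4).tolist()
print('tag top back corners scene',f(atz(S,253.3,200,.14)),f(atz(S,281.3,193.7,.14)))
print('tag top side', f(atz(D,284,268,.14)),f(atz(D,304,277,.14)))
print('frame corners scene',f(atz(S,218.5,275.5,.043)),f(atz(S,224,313.6,.043)))
print('frame corners side',f(atz(D,385.8,288.8,.043)),f(atz(D,364.8,304.2,.043)))
print('coltop',f(atz(S,435.4,218.1,.196)),f(atz(D,253.2,191.4,.196)),f(tri([ray(S,435.4,218.1),ray(D,253.2,191.4)])))
print('pegtip',f(tri([ray(S,421,181),ray(D,227.4,204.6)])),f(atz(S,421,181,.194)),f(atz(D,227.4,204.6,.194)))
print('wrist frame L',f(atz(W,300,335,.043,1)),f(atz(W,283,180,.043,1)),' R',f(atz(W,396,340,.043,1)),f(atz(W,385,180,.043,1)))
# overlay for candidate
from scipy.optimize import least_squares
obs=[(S,(218.5,275.5),(-.215,.05,.043)),(S,(224,313.6),(-.215,-.05,.043)),(D,(385.8,288.8),(-.215,-.05,.043)),(D,(364.8,304.2),(-.215,.05,.043)),
(S,(435.4,218.1),(.235,0,.196)),(D,(253.2,191.4),(.235,0,.196)),(S,(421,181),(.235,.1,.194)),(D,(227.4,204.6),(.235,.1,.194))]
def T(v,X):
    c,s=np.cos(v[2]),np.sin(v[2]); return np.array([v[0]+c*X[0]-s*X[1],v[1]+s*X[0]+c*X[1],X[2]])
s=least_squares(lambda v:np.concatenate([proj(p,T(v,X))-uv for p,uv,X in obs]),[.6,0,1.6],loss='soft_l1')
print('track',f(s.x)); print([f(proj(p,T(s.x,X))-uv) for p,uv,X in obs])
for n in ['gear_cluster','slide_weight','loupe']:
    for d in r.spot_in(S,n)[:1]: print(n,f(atz(S,*(np.array(d['location'])*[640,480]),.025)))
E
python3 c.py
```

```text
tag top back corners scene [0.4421, -0.1107, 0.14] [0.4305, -0.0497, 0.14]
tag top side [0.4252, -0.0584, 0.14] [0.4375, -0.1205, 0.14]
frame corners scene [0.5675, -0.1992, 0.043] [0.6596, -0.1874, 0.043]
frame corners side [0.6519, -0.1955, 0.043] [0.564, -0.2055, 0.043]
coltop [0.5582, 0.2551, 0.196] [0.5525, 0.2455, 0.196] [0.5571, 0.2549, 0.1921]
pegtip [0.4594, 0.2434, 0.1873] [0.4623, 0.2433, 0.194] [0.4527, 0.2286, 0.194]
wrist frame L [0.5504, -0.1401, 0.043] [0.5378, 0.0245, 0.043]  R [0.6547, -0.1479, 0.043] [0.6327, 0.0249, 0.043]
track [0.5868, 0.02, 1.688]
[[-0.0533, -2.0759], [-0.1003, 0.8838], [0.3276, -2.7822], [-2.2274, -0.8495], [-0.6998, 0.5227], [0.3372, -1.5893], [-0.9078, -0.8304], [-0.3821, -2.428]]
gear_cluster [0.7918, -0.1385, 0.025]
slide_weight [0.7704, 0.1006, 0.025]
loupe [0.3973, 0.3816, 0.025]
```

Request:
drive_tool([
  [-0.95,-0.4,0,0],
  [-0.95,-0.4,0,0],
  [-0.95,-0.4,0,0],
  [-0.95,-0.4,0,0],
  [-0.95,-0.4,0,0],
  [-0.95,-0.4,0,0],
  [-0.95,-0.4,0,0],
  [-0.95,-0.4,0,0],
], jaw=1)

```text
time_s: 3.35
tcp_pos: [0.4945, -0.1909, 0.2578]
tool_rot: [[0.0, 1.0, 0.0], [1.0, -0.0, -0.0], [-0.0, 0.0, -1.0]]
ft_force: [-0.2, -0.6, -0.3]
finger_gap: 0.0881
grasp_force: 0.0
```

Request:
drive_tool([
  [-0.95,-0.4,0.4,0],
  [-0.95,-0.4,0.4,0],
  [-0.95,-0.4,0.4,0],
  [-0.95,-0.4,0.4,0],
  [-0.95,-0.4,0.4,0],
  [-0.95,-0.4,0.4,0],
])

```text
time_s: 3.95
tcp_pos: [0.4346, -0.3334, 0.1974]
tool_rot: [[0.0, 1.0, 0.0], [1.0, -0.0, -0.0], [-0.0, 0.0, -1.0]]
ft_force: [-0.3, 0.2, -0.8]
finger_gap: 0.088
grasp_force: 0.0
```

Request:
drive_tool([
  [0,0,0.3,-1],
  [0,0,0.3,-1],
  [0,0,0.3,-1],
  [0,0,0.3,-1],
  [0,0,0.3,-1],
  [0,0,0.3,-1],
  [0,0,0.3,-1],
  [0,0,0.3,-1],
])

```text
time_s: 4.75
tcp_pos: [0.4351, -0.3326, 0.1375]
tool_rot: [[-0.72, 0.694, 0.0], [0.694, 0.72, -0.0], [-0.0, -0.0, -1.0]]
ft_force: [-0.5, -0.4, 0.5]
finger_gap: 0.0881
grasp_force: 0.0
```

```bash
cat > d.py <<'E'
from h import *
W=cap('wrist'); S=cap('scene','scene1')
im=W['frame'].copy()
for v,col in [((.4318,-.3303,2.37),(0,255,0))]:
    c,s=np.cos(v[2]),np.sin(v[2])
    P=[[v[0]+c*x-s*y,v[1]+s*x+c*y,z] for x,z in [(-.075,0),(-.075,.05),(-.015,.05),(.075,.036),(.075,0)] for y in(-.028,.028)]
    for i in range(0,10):
        a=np.array(P[i]); 
        for j in ((i+2)%10, i^1):
            for t in np.linspace(0,1,40): cv2.circle(im,tuple(int(k) for k in proj(W,a+(np.array(P[j])-a)*t,True)),0,col,-1)
cv2.imwrite('pics/w1.png',im)
E
python3 d.py
```

```text
(no output)
```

View pics/w1.png

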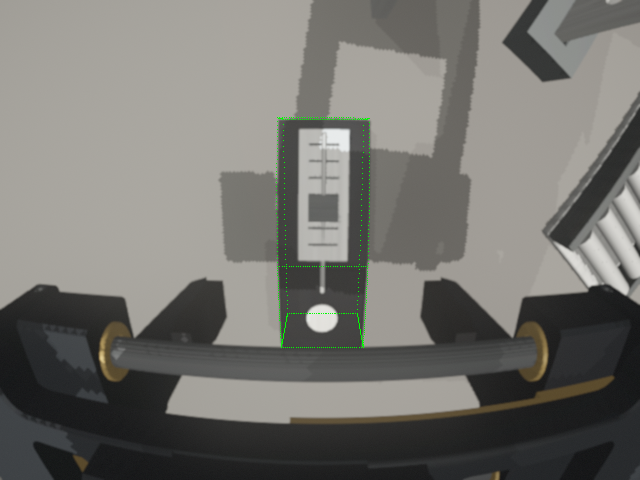

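The overlay fits the metronome exactly: edges at columns 278 and 370, head at row 118, foot at row 347. I'll descend and grip it.

Request:
drive_tool([
  [0,0,1,0],
  [0,0,1,0],
  [0,0,1,0],
  [0,0,1,0],
  [0,0,0.38,0],
])

```text
time_s: 5.35
tcp_pos: [0.4341, -0.3315, 0.0263]
tool_rot: [[-0.716, 0.699, -0.002], [0.699, 0.716, 0.003], [0.003, 0.0, -1.0]]
ft_force: [0.0, 0.5, 0.1]
finger_gap: 0.0879
grasp_force: 0.0
```

Request:
drive_tool([
  [0,0,0,0],
  [0,0,0,0],
  [0,0,0,0],
  [0,0,0,0],
  [0,0,0,0],
], jaw=-1, force=35)

```text
time_s: 5.85
tcp_pos: [0.4356, -0.3332, 0.0294]
tool_rot: [[-0.717, 0.697, 0.001], [0.697, 0.717, -0.002], [-0.002, -0.0, -1.0]]
ft_force: [-0.2, 0.8, 5.1]
finger_gap: 0.0556
grasp_force: 35.0
```

```bash
cat > e.py <<'E'
from h import *
im=cv2.imread('pics/scene1.png')
def crop(u,v,w,h): return cv2.resize(im[v-h//2:v+h//2,u-w//2:u+w//2],(400,300),interpolation=cv2.INTER_CUBIC)
cv2.imwrite('pics/m3.png',np.vstack([np.hstack([crop(300,280,200,150),crop(415,220,120,90)]),np.hstack([crop(262,205,100,76),crop(385,260,100,76)])]))
E
python3 e.py
```

Request:
drive_tool([
  [0,0,-0.5,0],
  [0,0,-1,0],
  [0,0,-1,0],
  [0,0,-1,0],
  [0.12,0.92,-0.9,0],
  [0.12,0.92,0,0],
  [0.12,0.92,0,0],
  [0.12,0.92,0,0],
])

```text
time_s: 6.65
tcp_pos: [0.4907, -0.2571, 0.1389]
tool_rot: [[-0.717, 0.697, -0.0], [0.697, 0.717, 0.0], [0.0, 0.0, -1.0]]
ft_force: [0.5, -0.6, -3.2]
finger_gap: 0.0557
grasp_force: 35.0
```

Request:
drive_tool([
  [0.12,0.92,0,0],
  [0.12,0.92,0,0],
  [0.12,0.92,0,0],
  [0.12,0.92,0,0],
  [0.12,0.92,0,0],
  [0.12,0.92,0,0],
  [0.12,0.92,0,0],
  [0.12,0.92,0,0],
])

```text
time_s: 7.45
tcp_pos: [0.6014, -0.1083, 0.1385]
tool_rot: [[-0.717, 0.697, -0.001], [0.697, 0.717, 0.0], [0.001, -0.0, -1.0]]
ft_force: [-0.3, -0.2, -3.9]
finger_gap: 0.0558
grasp_force: 35.0
```

Request:
drive_tool([
  [0,0,0,1],
  [0,0,0,1],
  [0,0,0,1],
  [0,0,0,1],
  [0,0,0,1],
  [0,0,0,1],
  [0,0,0,0.8],
  [0,0,0,0],
])

```text
time_s: 8.25
tcp_pos: [0.601, -0.1092, 0.1384]
tool_rot: [[-0.119, 0.993, -0.001], [0.993, 0.119, 0.0], [0.0, -0.001, -1.0]]
ft_force: [-0.2, 0.6, -3.3]
finger_gap: 0.0554
grasp_force: 35.0
```

View pics/m3.png

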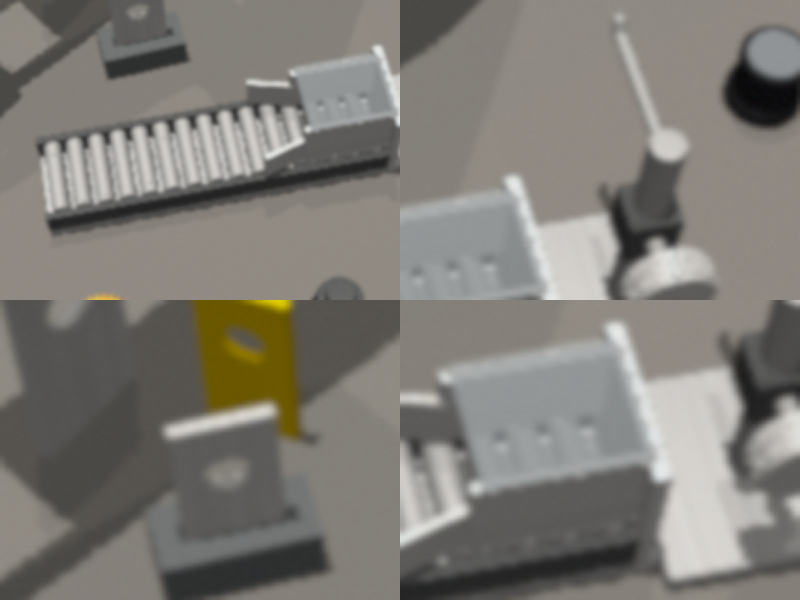

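```bash
cat > f.py <<'E'
from h import *
import sys
v=[float(a) for a in sys.argv[2:5]] if len(sys.argv)>4 else [.5868,.02,1.688]
def T(X):
    c,s=np.cos(v[2]),np.sin(v[2]); return np.array([v[0]+c*X[0]-s*X[1],v[1]+s*X[0]+c*X[1],X[2]])
L=[((-.215,y,.043),(.155,y,.043)) for y in(-.05,.05)]+[((.065,-.031,.113),(.065,.031,.113)),((.155,-.031,.113),(.155,.031,.113)),((.065,.031,.109),(.155,.031,.109)),((.065,-.031,.109),(.155,-.031,.109)),((-.203,-.04,.045),(-.203,.04,.045)),((-.059,-.04,.045),(-.059,.04,.045)),((-.035,-.04,.045),(-.035,.04,.045)),
((.235,0,.182),(.235,.1,.182)),((.235,.0955,.182),(.235,.0955,.194)),((.235-.012,0,.196),(.247,0,.196)),((.235,-.012,.196),(.235,.012,.196)),((-.215,-.05,.043),(-.215,.05,.043))]
def ov(p,w):
    im=cv2.resize(p['frame'],None,fx=4,fy=4,interpolation=cv2.INTER_CUBIC)
    for a,b in L:
        a,b=T(a),T(b)
        for t in np.linspace(0,1,150):
            q=proj(p,a+(b-a)*t,w)*4+1.5
            if abs(q).max()<4000: cv2.circle(im,tuple(int(k) for k in q),1,(0,255,0),-1)
    return im
ps={n:cap(n) for n in ['wrist','scene','side']}
import pickle; pickle.dump(ps,open(sys.argv[1]+'.pkl','wb'))
O={n:ov(ps[n],n=='wrist') for n in ps}
def crop(n,u,vv,w,h): return cv2.resize(O[n][max(0,4*(vv-h//2)):4*(vv+h//2),4*(u-w//2):4*(u+w//2)],(400,300),interpolation=cv2.INTER_AREA)
cv2.imwrite(f'pics/{sys.argv[1]}.png',np.vstack([np.hstack([crop('wrist',320,150,400,300),crop('scene',425,215,120,90)]),np.hstack([crop('scene',300,280,200,150),crop('side',255,225,120,90)])]))
E
python3 f.py m4
```

```text
(no output)
```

View pics/m4.png

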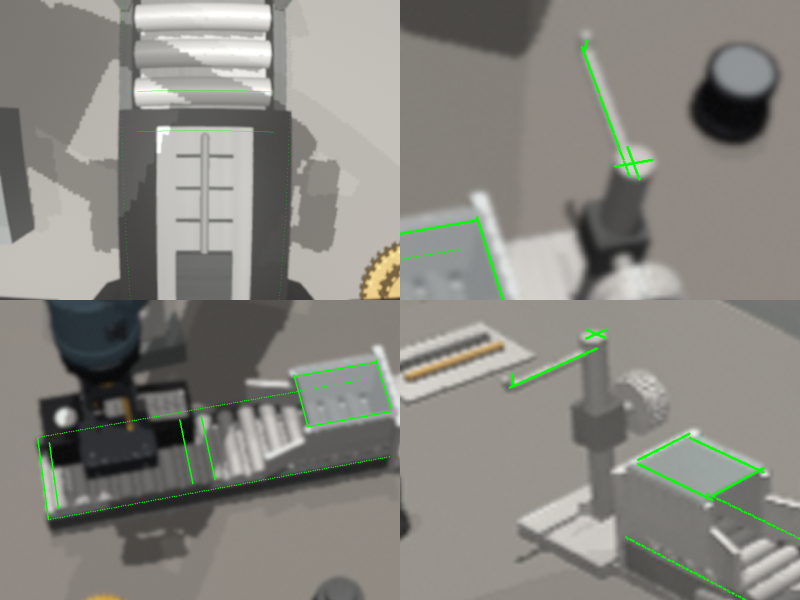

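The overlay agrees to 1–2 px: bay cover edges, column top and rollers all match, and the held metronome sits on the row's centreline. Next I lower it.

Request:
drive_tool([
  [0,0,0.8,0],
  [0,0,0.8,0],
  [0,0,0.7,0],
  [0,0,0.2,0],
  [0,0,0.05,0],
  [0,0,0,0],
])

```text
time_s: 9.0
tcp_pos: [0.6018, -0.1095, 0.0749]
tool_rot: [[-0.12, 0.993, 0.001], [0.993, 0.12, -0.0], [-0.0, 0.001, -1.0]]
ft_force: [0.0, -0.6, -2.7]
finger_gap: 0.0555
grasp_force: 35.0
```

Request:
drive_tool([
  [0,0,0.03,0],
  [0,0,0.03,0],
  [0,0,0,0],
])

```text
time_s: 9.3
tcp_pos: [0.602, -0.1096, 0.0744]
tool_rot: [[-0.12, 0.993, 0.001], [0.993, 0.12, -0.001], [-0.001, 0.001, -1.0]]
ft_force: [-2.7, 1.1, 4.8]
finger_gap: 0.0554
grasp_force: 35.0
```

Request:
drive_tool([
  [0,0,0,0],
  [0,0,0,0],
  [0,0,0,0],
  [0,0,0,0],
], jaw=0.9)

```text
time_s: 9.7
tcp_pos: [0.6016, -0.1095, 0.073]
tool_rot: [[-0.12, 0.993, 0.0], [0.993, 0.12, -0.0], [-0.0, 0.0, -1.0]]
ft_force: [0.5, -0.3, 0.7]
finger_gap: 0.0828
grasp_force: 0.0
```

Request:
drive_tool([
  [0,0,-0.5,0],
  [0,0,-1,0],
  [0,0,-1,0],
  [0,0,-0.5,0],
  [0,0,0,0],
])

```text
time_s: 10.2
tcp_pos: [0.603, -0.11, 0.1508]
tool_rot: [[-0.12, 0.993, 0.005], [0.993, 0.12, -0.002], [-0.002, 0.004, -1.0]]
ft_force: [0.6, -0.5, 0.7]
finger_gap: 0.0839
grasp_force: 0.0
```

```bash
python3 - <<'E'
from h import *
W=cap('wrist'); S=cap('scene')
import pickle; pickle.dump((W,S),open('w2.pkl','wb'))
for d in r.trace(W,'metronome')[:2]:
    m=d['mask']; a=np.argwhere(m); print(d['score'],m.sum(),a.min(0),a.max(0))
    u=a[a[:,0]<a[:,0].min()+4][:,1]; v=a[:,0].min()
    for z in (.081,): print('head top L/R',atz(W,u.min(),v+1,z,True).round(4),atz(W,u.max(),v+1,z,True).round(4))
    for row in (150,200,250,300):
        c=np.where(m[row])[0]; 
        if len(c): print(row,c.min(),c.max())
E
```

```text
0.56 24270 [115 268] [347 376]
head top L/R [ 0.5658 -0.035   0.081 ] [ 0.6202 -0.0285  0.081 ]
150 269 374
200 268 374
250 269 373
300 271 370
```

Request:
drive_tool([
  [-1,0,0,0],
  [-1,0,0,0],
  [-1,0,0,0],
  [-1,0,0,0],
  [-0.2,0,0.6,0],
  [0,0,1,0],
  [0,0,1,0],
  [0,0,0.1,0],
], jaw=-1, force=20)

```text
time_s: 11.15
tcp_pos: [0.6105, -0.2109, 0.0744]
tool_rot: [[-0.12, 0.993, -0.009], [0.993, 0.12, 0.005], [0.006, -0.008, -1.0]]
ft_force: [-0.3, 0.2, -0.2]
finger_gap: 0.0219
grasp_force: 0.0
```

Request:
drive_tool([
  [0,0,0,0],
  [0.4,0,0,0],
  [0.4,0,0,0],
  [0.4,0,0,0],
])

```text
time_s: 11.55
tcp_pos: [0.6111, -0.1832, 0.0818]
tool_rot: [[-0.12, 0.993, 0.002], [0.993, 0.12, -0.001], [-0.002, 0.002, -1.0]]
ft_force: [0.8, -1.8, 0.3]
finger_gap: 0.0005
grasp_force: 1.0
```

Request:
drive_tool([
  [0.3,0,0,0],
  [0.4,0,0,0],
  [0.5,0,0,0],
  [0.5,0,0,0],
  [0.5,0,0,0],
  [0.5,0,0,0],
  [0.4,0,0,0],
  [0.4,0,0,0],
])

```text
time_s: 12.35
tcp_pos: [0.5997, -0.096, 0.0803]
tool_rot: [[-0.12, 0.993, -0.0], [0.993, 0.12, 0.0], [0.0, -0.0, -1.0]]
ft_force: [0.6, -2.2, 0.6]
finger_gap: 0.0003
grasp_force: 1.0
```

Request:
drive_tool([
  [0.4,0,0,0],
  [0.4,0,0,0],
  [0.4,0,0,0],
  [0.4,0,0,0],
  [0.3,0,0,0],
  [0.3,0,0,0],
])

```text
time_s: 12.95
tcp_pos: [0.5931, -0.0417, 0.0803]
tool_rot: [[-0.12, 0.993, -0.0], [0.993, 0.12, 0.0], [0.0, -0.0, -1.0]]
ft_force: [0.4, -1.8, -0.6]
finger_gap: 0.0005
grasp_force: 0.8
```

```bash
python3 - <<'E'
from h import *
W=cap('wrist'); 
for d in r.trace(W,'metronome')[:2]:
    m=d['mask']; a=np.argwhere(m); print(d['score'],m.sum(),a.min(0),a.max(0))
    v=a[:,0].max()
    for row in (100,150,200,250,300):
        c=np.where(m[row])[0]; 
        if len(c): print(row,c.min(),c.max())
E
```

```text
0.56 53889 [  0 232] [314 417]
100 233 415
150 235 414
200 237 411
250 240 408
300 244 403
```

Request:
drive_tool([
  [0.3,0,0,0],
  [0.3,0,0,0],
  [0.3,0,0,0],
  [0.3,0,0,0],
  [0.3,0,0,0],
  [0.2,0,0,0],
  [0.2,0,0,0],
])

```text
time_s: 13.75
tcp_pos: [0.5876, 0.0053, 0.0804]
tool_rot: [[-0.12, 0.993, -0.0], [0.993, 0.12, 0.0], [0.0, -0.0, -1.0]]
ft_force: [-0.6, -1.5, -1.6]
finger_gap: 0.0004
grasp_force: 0.5
```

Request:
drive_tool([
  [0.15,0,0,0],
  [0.15,0,0,0],
  [0.15,0,0,0],
])

```text
time_s: 14.05
tcp_pos: [0.5863, 0.016, 0.0804]
tool_rot: [[-0.12, 0.993, 0.0], [0.993, 0.12, -0.0], [-0.0, -0.0, -1.0]]
ft_force: [2.1, -15.1, -1.3]
finger_gap: 0.0003
grasp_force: 8.8
```

Request:
drive_tool([
  [0.08,0,0,0],
  [0,0,0,0],
  [0,0,0,0],
])

```text
time_s: 14.35
tcp_pos: [0.5867, 0.016, 0.0808]
tool_rot: [[-0.119, 0.993, 0.001], [0.993, 0.119, -0.003], [-0.003, 0.001, -1.0]]
ft_force: [1.0, -9.0, -2.3]
finger_gap: 0.0003
grasp_force: 4.5
```

Request:
drive_tool([
  [-0.2,0,0,0],
  [-0.6,0,0,0],
  [-0.8,0,0,0],
  [0,0,-0.8,0],
  [0,0,-1,0],
  [0,0,-1,0],
  [0,0,-1,0],
  [0,0,-1,0],
])

```text
time_s: 15.15
tcp_pos: [0.5908, -0.0225, 0.2015]
tool_rot: [[-0.119, 0.993, -0.0], [0.993, 0.119, 0.0], [0.0, -0.0, -1.0]]
ft_force: [0.3, 0.6, 0.1]
finger_gap: 0.0003
grasp_force: 0.0
```

```bash
python3 - <<'E'
from h import *
print(r.state()['tcp_pos'])
S=cap('scene');D=cap('side');W=cap('wrist')
import pickle; pickle.dump((S,D,W),open('p3.pkl','wb'))
v=[.5868,.02,1.688]
def T(X):
    c,s=np.cos(v[2]),np.sin(v[2]); return np.array([v[0]+c*X[0]-s*X[1],v[1]+s*X[0]+c*X[1],X[2]])
for d in r.trace(W,'metronome')[:1]:
    m=d['mask']; a=np.argwhere(m); b=a[:,0].max(); c=a[a[:,0]>b-3][:,1]
    print(d['score'],'foot edge px',b,c.min(),c.max(),'expect home',proj(W,T([.005,0,.095]),True),proj(W,T([.005,0,.045]),True))
# yellow/big tags
for n,p in (('scene',S),('side',D)):
    for t in ('tag','tag_eye'): print(n,t,[(round(d['score'],2),(np.array(d['location'])*[640,480]).round(1).tolist()) for d in r.spot_in(p,t)])
def crop(p,u,vv,w,h): return cv2.resize(p['frame'][vv-h//2:vv+h//2,u-w//2:u+w//2],(400,300),interpolation=cv2.INTER_CUBIC)
cv2.imwrite('pics/m5.png',np.vstack([np.hstack([cv2.resize(W['frame'],(400,300)),crop(S,345,262,120,90)]),np.hstack([crop(S,260,195,100,76),crop(D,285,310,120,90)])]))
E
```

```text
[ 0.59084331 -0.02246144  0.20150982]
0.68 foot edge px 165 277 361 expect home [319.96718384 165.25578425] [320.114569   158.67971385]
scene tag [(0.78, [264.4, 210.4]), (0.72, [228.5, 170.9]), (0.5, [265.6, 179.6])]
scene tag_eye [(0.95, [262.8, 210.4]), (0.68, [227.5, 173.8])]
side tag [(0.62, [296.3, 283.9]), (0.49, [258.2, 300.8])]
side tag_eye [(0.88, [292.2, 283.8]), (0.61, [256.8, 296.5]), (0.58, [277.8, 322.3]), (0.23, [399.1, 273.7])]
```

View pics/m5.png

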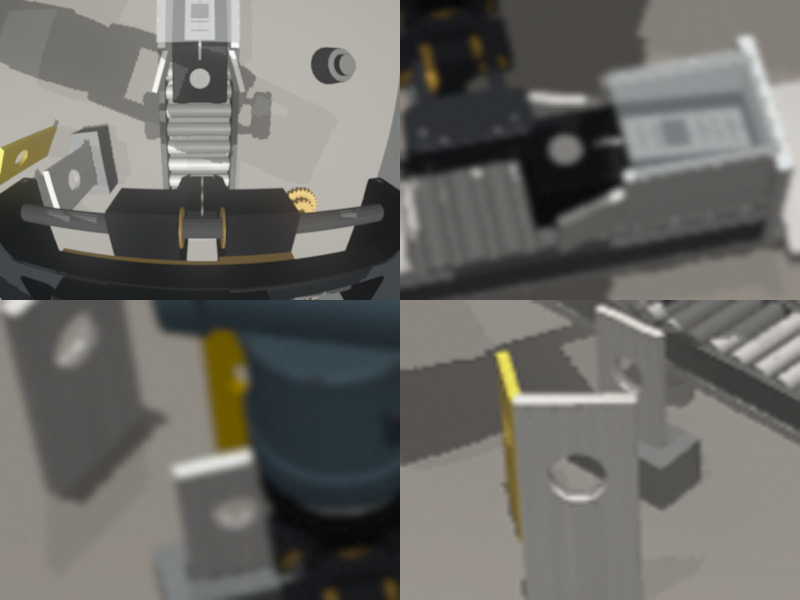

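The body is home: its foot edge is at wrist row 165, as expected for the stop. Now to a viewpoint over the tag.

Request:
drive_tool([
  [0,0,-1,0],
  [-0.5,-0.95,-1,0],
  [-0.5,-0.95,-0.2,0],
  [-0.5,-0.95,0,0],
  [-0.5,-0.95,0,0],
  [-0.5,-0.95,0,0],
  [-0.5,-0.95,0,0],
  [-0.5,-0.95,0,-0.7],
], jaw=-0.2)

```text
time_s: 16.35
tcp_pos: [0.4351, -0.1288, 0.2545]
tool_rot: [[-0.19, 0.982, -0.001], [0.982, 0.19, 0.001], [0.001, -0.001, -1.0]]
ft_force: [-0.1, -1.1, -0.2]
finger_gap: 0.0354
grasp_force: 0.0
```

```bash
cat > g.py <<'E'
from h import *
import pickle
from scipy.optimize import least_squares
S,D,_=pickle.load(open('p3.pkl','rb'))
print('yellow eye',tri([ray(S,267,177),ray(D,257,298)]).round(3),'big eye',tri([ray(S,228.5,171),ray(D,277.8,322.3)]).round(3))
r_=r.state(); print(r_['tcp_pos'].round(4),r_['tool_rot'].round(3).tolist())
W=cap('wrist')
for t in ('tag','rack'):
    for d in r.trace(W,t)[:3]:
        m=d['mask'].astype(np.uint8); (c,s,a)=cv2.minAreaRect(np.argwhere(m>0)[:,::-1].astype(np.float32))
        print(t,round(d['score'],2),np.round(c,1),np.round(s,1),round(a,1))
pickle.dump(W,open('w4.pkl','wb'))
im=W['frame'].copy()
def line(a,b,col):
    a,b=np.array(a),np.array(b)
    for t in np.linspace(0,1,80): cv2.circle(im,tuple(int(k) for k in proj(W,a+(b-a)*t,True)),0,col,-1)
x,y,yw=.436,-.083,.19
c,s=np.cos(yw),np.sin(yw)
T=lambda X:[x+c*X[0]-s*X[1],y+s*X[0]+c*X[1],X[2]]
for hx,hy,z,col in ((.004,.03,.14,(0,255,0)),(.023,.048,.04,(255,0,255))):
    q=[T((a*hx,b*hy,z)) for a,b in((1,1),(1,-1),(-1,-1),(-1,1))]
    for i in range(4): line(q[i],q[(i+1)%4],col)
cv2.imwrite('pics/w4.png',im)
E
python3 g.py
```

```text
yellow eye [ 0.339 -0.074  0.095] big eye [ 0.32  -0.169  0.094]
[ 0.4351 -0.1288  0.2545] [[-0.19, 0.982, -0.001], [0.982, 0.19, 0.001], [0.001, -0.001, -1.0]]
tag 0.97 [337.  169.5] [89. 16.] 90.0
tag 0.74 [173.7 247.2] [113.4 108.2] 50.0
tag 0.65 [216.3 129.1] [44.6 93.7] 34.6
rack 0.7 [333.4 158.1] [ 53.4 104.9] 1.5
```

View pics/w4.png

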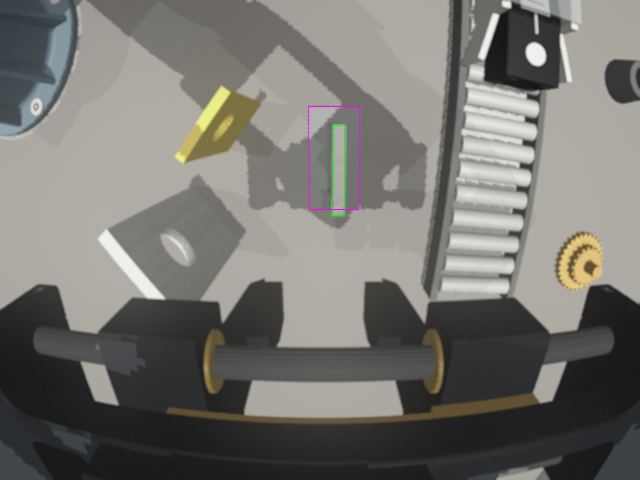

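The tag mask is centred at (337,170), 89 px long and upright. That is within about 1 px of my overlay at columns 331–346, rows 125–215, so I can go and grip its top.

Request:
drive_tool([
  [0.9,0.18,0,0],
  [0.88,0.15,0,0],
  [0,0,1,0],
  [0,0,1,0],
  [0,0,1,0],
  [0,0,1,0],
  [0,0,0.6,0],
  [0,0,0.25,0],
])

```text
time_s: 17.3
tcp_pos: [0.4354, -0.0821, 0.1321]
tool_rot: [[-0.189, 0.982, -0.003], [0.982, 0.189, 0.002], [0.002, -0.003, -1.0]]
ft_force: [-0.1, -0.2, 0.0]
finger_gap: 0.0351
grasp_force: 0.0
```

Request:
drive_tool([
  [0,0,0,0],
  [0,0,0,0],
  [0,0,0,0],
  [0,0,0,0],
  [0,0,0,0],
], jaw=-1, force=30)

```text
time_s: 17.8
tcp_pos: [0.4367, -0.0836, 0.1351]
tool_rot: [[-0.189, 0.982, 0.002], [0.982, 0.189, -0.001], [-0.001, 0.001, -1.0]]
ft_force: [-0.5, -1.0, 3.6]
finger_gap: 0.0081
grasp_force: 30.0
```

Request:
drive_tool([
  [0,0,-0.6,0],
  [0,0,-1,0],
  [0,0,-1,0],
  [0,0,-1,0],
  [0.5,0.1,-0.1,0],
  [1,0.19,0,0],
  [1,0.19,0,0],
  [1,0.19,0,0],
])

```text
time_s: 18.6
tcp_pos: [0.435, 0.0075, 0.2254]
tool_rot: [[-0.188, 0.982, -0.002], [0.982, 0.188, 0.001], [0.001, -0.001, -1.0]]
ft_force: [0.5, 0.1, -1.5]
finger_gap: 0.0078
grasp_force: 30.0
```

Request:
drive_tool([
  [1,0.19,0,0],
  [1,0.19,0,0],
  [1,0.19,0,0],
  [1,0.19,0,0],
  [1,0.19,0,0],
  [1,0.19,0,0],
  [0.8,0.15,0,0],
  [0.7,0.14,0,0.73],
])

```text
time_s: 19.4
tcp_pos: [0.4342, 0.1984, 0.2251]
tool_rot: [[-0.117, 0.993, -0.002], [0.993, 0.117, 0.0], [0.0, -0.002, -1.0]]
ft_force: [0.0, -0.9, -1.8]
finger_gap: 0.0078
grasp_force: 30.0
```

```bash
cat > k.py <<'E'
from h import *
import pickle
st=r.state(); print(st['tcp_pos'].round(4),st['tool_rot'].round(3).tolist(),st['finger_gap'])
W=cap('wrist');S=cap('scene');D=cap('side')
pickle.dump((W,S,D),open('p5.pkl','wb'))
v=[.5868,.02,1.688]
def T(X):
    c,s=np.cos(v[2]),np.sin(v[2]); return np.array([v[0]+c*X[0]-s*X[1],v[1]+s*X[0]+c*X[1],X[2]])
R=st['tool_rot'];t=st['tcp_pos']
ims=[]
def draw(p,w,k=4):
    im=cv2.resize(p['frame'],None,fx=k,fy=k,interpolation=cv2.INTER_CUBIC)
    def ln(a,b,col):
        a,b=np.array(a),np.array(b)
        for q in np.linspace(0,1,100):
            c=proj(p,a+(b-a)*q,w)*k+k/2-.5; cv2.circle(im,tuple(int(z) for z in c),1,col,-1)
    ln(T((.235,.012,.182)),T((.235,.1,.182)),(0,255,0)); ln(T((.235,.1,.182)),T((.235,.1,.194)),(0,255,0))
    e=t+R@[0,0,.041]
    for a in np.linspace(0,2*np.pi,60): q=e+R@[.014*np.cos(a),-.004,.014*np.sin(a)]; ln(q,q,(255,0,255))
    return im
def crop(im,u,vv,w,h,k=4): 
    u=min(max(u,w//2),640-w//2);vv=min(max(vv,h//2),480-h//2)
    return cv2.resize(im[k*(vv-h//2):k*(vv+h//2),k*(u-w//2):k*(u+w//2)],(400,300),interpolation=cv2.INTER_AREA)
e=t+R@[0,0,.041]; a=proj(S,e).astype(int); b=proj(D,e).astype(int); g=proj(W,T((.235,.07,.182)),True).astype(int)
print('crop centres',g,a,b)
Wd=draw(W,True)
cv2.imwrite('pics/m6.png',np.vstack([np.hstack([crop(Wd,g[0],g[1],240,180),crop(Wd,320,240,640,480)]),np.hstack([crop(draw(S,False),a[0]+10,a[1],120,90),crop(draw(D,False),b[0],b[1],120,90)])]))
E
python3 k.py
```

```text
[0.4342 0.1984 0.2251] [[-0.117, 0.993, -0.002], [0.993, 0.117, 0.0], [0.0, -0.002, -1.0]] 0.007776343034204099
crop centres [449 199] [397 174] [228 213]
```

View pics/m6.png

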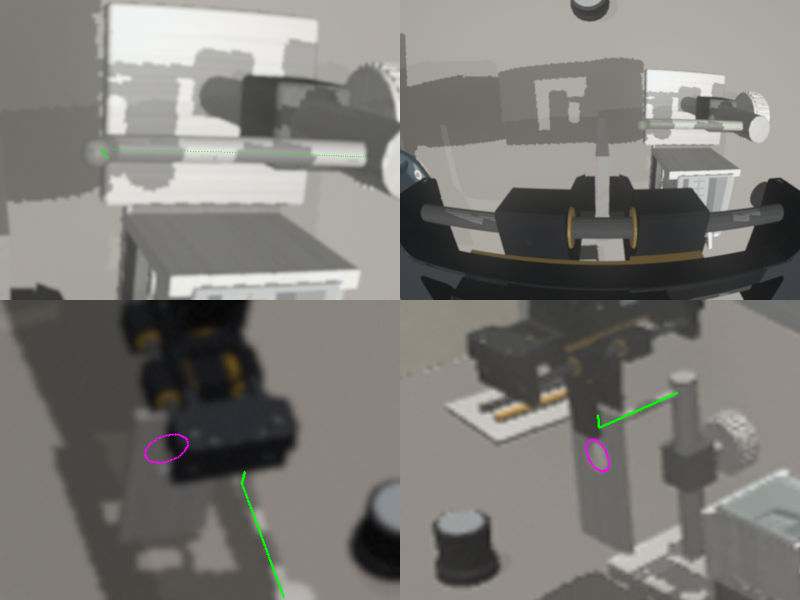

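The overlay peg line lies on the real peg in the wrist view (top left, rows 150–156), and the tag hangs straight from the jaws. I'll check the eye with the networks before moving in.

```bash
python3 - <<'E'
from h import *
S=cap('scene');D=cap('side')
for n,p in (('S',S),('D',D)):
    for t in ('tag_eye','tag'): print(n,t,[(round(d['score'],2),(np.array(d['location'])*[640,480]).round(1).tolist()) for d in r.spot_in(p,t)])
    c=(397,174) if n=='S' else (228,213)
    g=cv2.cvtColor(p['frame'],cv2.COLOR_BGR2GRAY)[c[1]-16:c[1]+30:2,c[0]-16:c[0]+17:2]; print(g)
for d in r.trace(D,'tag'):
    a=np.argwhere(d['mask']); print(a.min(0),a.max(0),d['mask'].sum())
st=r.state(); R=st['tool_rot'];t=st['tcp_pos']
for off in (-.005,.125): print([proj(D,t+R@[x,-.004,off]).round(1).tolist() for x in(-.03,.03)])
E
```

```text
S tag_eye [(0.83, [225.7, 172.2]), (0.81, [388.6, 188.1]), (0.66, [272.9, 179.2])]
S tag [(0.95, [392.2, 186.1]), (0.67, [224.5, 171.3]), (0.65, [271.3, 180.5])]
[[ 70  70  70  67  43  19  42  59  62  49  33  41  33  20  19  20  24]
 [ 70  68  71  71  62  30  48  54  52  44  30  42  42  36  38  39  40]
 [ 70  70  78 100 103  67  67  68  50  44  38  43  43  43  43  44  46]
 [ 69  70  77 103 110  99  97  83  49  43  44  44  44  45  45  44  44]
 [ 70  69  72  85  89  87  86  67  31  41  44  43  42  44  44  43  45]
 [ 74  73  73  84  86  87  84  58  22  36  44  62  59  43  43  43  43]
 [ 80  79  76  85  87  86  82  51  16  29  43  52  54  44  54  60  46]
 [ 81  78  77  85  88  86  84  58  19  21  38  44  46  44  50  52  39]
 [ 80  78  79  86  88  85  85  68  36  20  24  29  31  27  23  20  21]
 [ 79  77  81  87  87  85  84  79  54  18  17  17  18  17  18  17  17]
 [ 79  77  82  88  86  87  96  96  57  19  17  22  21  17  18  19  16]
 [ 75  76  84  88  87  88  97  99  53  18  21  28  24  18  17  19  22]
 [ 70  77  85  89  86  86  88  83  50  21  22  27  32  39  49  51  58]
 [ 70  77  87  
[... 1954 characters left out ...]
41 141 141 140 112 106 105 105 105 104 105 103 137 140 140 139]
 [141 141 141 141 140 117 106 104 106 105 104 105 105 133 141 141 140]
 [141 141 141 141 141 122 105 105 105 105 103 103 104 132 140 140 140]
 [142 141 141 142 140 123 105 105 104 105 103 103 104 130 140 140 140]
 [142 141 141 141 141 127 106 106 104 104 104 103 104 128 140 141 141]
 [141 141 142 140 141 134 109 105 104 106 103 103 104 126 141 140 140]
 [141 141 142 142 141 141 141 127 105 105 104 102 104 121 141 154 186]
 [141 141 141 141 141 141 141 141 140 119 103 102 104 121 199 196 196]]
[200 220] [243 237] 522
[292 258] [356 296] 2151
[282 254] [332 260] 182
[[233.6, 202.2], [219.2, 195.5]]
[[237.4, 244.0], [223.6, 236.5]]
```

The side view shows the eye's hole at about (228,215), the same small offset there as on the peg tip. Relative alignment is therefore good, and I can thread it onto the peg.

Request:
drive_tool([
  [0.6,0,-0.04,0],
  [0.7,0,0,0],
  [0.3,0,0,0],
  [0,0,0,0],
  [0,0,0,0],
])

```text
time_s: 20.4
tcp_pos: [0.431, 0.236, 0.2276]
tool_rot: [[-0.117, 0.993, -0.0], [0.993, 0.117, -0.0], [-0.0, -0.0, -1.0]]
ft_force: [-0.4, 0.3, -2.0]
finger_gap: 0.0077
grasp_force: 30.0
```

Request:
drive_tool([
  [0,0.4,0,0],
  [0,0.4,0,0],
  [0,0.3,0,0],
  [0,0.2,0,0],
  [0,0,0,0],
])

```text
time_s: 20.9
tcp_pos: [0.464, 0.24, 0.2275]
tool_rot: [[-0.116, 0.993, -0.0], [0.993, 0.116, -0.0], [-0.0, -0.0, -1.0]]
ft_force: [0.4, 0.0, -2.4]
finger_gap: 0.0075
grasp_force: 30.0
```

Request:
drive_tool([
  [0.08,0.3,0.02,0],
  [0,0.4,0,0],
  [0,0.4,0,0],
  [0,0.4,0,0],
  [0,0.22,0,0],
  [0,0,0,0],
])

```text
time_s: 21.5
tcp_pos: [0.5065, 0.2471, 0.2271]
tool_rot: [[-0.116, 0.993, -0.0], [0.993, 0.116, -0.0], [-0.0, -0.0, -1.0]]
ft_force: [-0.4, 0.3, -1.7]
finger_gap: 0.0078
grasp_force: 30.0
```

Request:
drive_tool([
  [0,0,0.2,0],
  [0,0,0.2,0],
  [0,0,0.1,0],
  [0,0,0,0],
])

```text
time_s: 21.9
tcp_pos: [0.5051, 0.2471, 0.214]
tool_rot: [[-0.117, 0.993, -0.001], [0.993, 0.117, -0.0], [-0.0, -0.001, -1.0]]
ft_force: [-0.1, -0.3, -1.7]
finger_gap: 0.0074
grasp_force: 30.0
```

Request:
drive_tool([
  [0,0,0.06,0],
  [0,0,0.06,0],
  [0,0,0,0],
])

```text
time_s: 22.2
tcp_pos: [0.5059, 0.2473, 0.2129]
tool_rot: [[-0.117, 0.993, 0.001], [0.993, 0.117, 0.0], [0.0, 0.001, -1.0]]
ft_force: [-2.6, -0.3, 4.3]
finger_gap: 0.0077
grasp_force: 30.0
```

Request:
drive_tool([
  [0,0,0.04,0],
  [0,0,0.04,0],
  [0,0,0,0],
])

```text
time_s: 22.5
tcp_pos: [0.506, 0.2473, 0.2126]
tool_rot: [[-0.117, 0.993, 0.001], [0.993, 0.117, 0.0], [-0.0, 0.001, -1.0]]
ft_force: [-7.8, -2.7, 15.0]
finger_gap: 0.0077
grasp_force: 30.0
```

The eye bears on the peg at the expected height. Easing off and releasing.

Request:
drive_tool([
  [0,0,-0.06,0],
  [0,0,0,0],
])

```text
time_s: 22.7
tcp_pos: [0.5061, 0.2473, 0.2128]
tool_rot: [[-0.117, 0.993, 0.002], [0.993, 0.117, 0.0], [0.0, 0.002, -1.0]]
ft_force: [-3.0, -0.5, 8.2]
finger_gap: 0.0076
grasp_force: 30.0
```

Request:
drive_tool([
  [0,0,0,0],
  [0,0,0,0],
  [0,0,0,0],
  [0,0,0,0],
  [0,0,0,0],
], jaw=-0.4)

```text
time_s: 23.2
tcp_pos: [0.5057, 0.2471, 0.211]
tool_rot: [[-0.117, 0.993, -0.0], [0.993, 0.117, -0.0], [-0.0, -0.0, -1.0]]
ft_force: [0.4, -0.4, -1.2]
finger_gap: 0.0262
grasp_force: 0.0
```

Request:
drive_tool([
  [0,0,-0.3,0],
  [0,0,-0.6,0],
  [0,0,-1,0],
  [0,0,-1,0],
  [0,0,-1,0],
  [0,-1,-0.5,0],
  [0,-1,0,0],
  [0,0,0,0],
])

```text
time_s: 24.0
tcp_pos: [0.4546, 0.2416, 0.3234]
tool_rot: [[-0.118, 0.993, 0.002], [0.993, 0.118, 0.001], [0.0, 0.002, -1.0]]
ft_force: [-0.6, -1.2, 0.5]
finger_gap: 0.0265
grasp_force: 0.0
```

```bash
python3 - <<'E'
from h import *
v=[.5868,.02,1.688]
def T(X):
    c,s=np.cos(v[2]),np.sin(v[2]); return np.array([v[0]+c*X[0]-s*X[1],v[1]+s*X[0]+c*X[1],X[2]])
st=r.state(); print(st['time_s'],st['tcp_pos'].round(4),st['ft_force'].round(1),st['finger_gap'])
for n in ('scene','side','wrist'):
    p=cap(n); w=n=='wrist'
    print(n,'hang expect',proj(p,T((.235,.055,.172)),w).round(1),[ [(t,round(d['score'],2),(np.array(d['location'])*[640,480]).round(1).tolist()) for d in r.spot_in(p,t)[:4]] for t in('tag_eye','tag')])
    L=r.trace(p,'metronome')
    for d in L[:1]:
        a=np.argwhere(d['mask']); print(' met',round(d['score'],2),(np.array(d['location'])*[640,480]).round(0),a.min(0),a.max(0))
E
```

```text
24.0 [0.4546 0.2416 0.3234] [-0.6 -1.2  0.5] 0.026531710840051636
scene hang expect [424.7 203.5] [[('tag_eye', 0.9, [228.6, 171.1]), ('tag_eye', 0.69, [418.8, 206.4]), ('tag_eye', 0.6, [273.3, 180.1])], [('tag', 0.96, [229.1, 170.3]), ('tag', 0.94, [271.2, 180.4]), ('tag', 0.87, [420.2, 204.4])]]
 met 0.74 [335. 267.] [249 320] [285 353]
side hang expect [239.8 203.6] [[('tag_eye', 0.95, [278.9, 322.0]), ('tag_eye', 0.83, [238.7, 215.1]), ('tag_eye', 0.53, [258.2, 301.9]), ('tag_eye', 0.33, [298.9, 267.3])], [('tag', 0.84, [275.5, 323.6]), ('tag', 0.73, [240.2, 211.6]), ('tag', 0.53, [256.9, 301.9])]]
 met 0.86 [308. 250.] [236 289] [265 317]
wrist hang expect [386.1 223.7] [[('tag_eye', 0.96, [389.5, 219.7])], [('tag', 0.61, [390.8, 218.2])]]
 met 0.5 [391. 220.] [172 369] [281 407]
```

```bash
python3 - <<'E'
from h import *
v=[.5868,.02,1.688]
def T(X):
    c,s=np.cos(v[2]),np.sin(v[2]); return np.array([v[0]+c*X[0]-s*X[1],v[1]+s*X[0]+c*X[1],X[2]])
for k in range(2):
  for n in ('side','wrist'):
    p=cap(n); w=n=='wrist'
    q=np.array([proj(p,T((.235+a*.03,.055+b*.004,.172+z)),w) for a in(-1,1) for b in(-1,1) for z in(-.084,.046)])
    print(n,'expect',q.min(0).round(0)[::-1],q.max(0).round(0)[::-1],end=' ')
    for d in r.trace(p,'tag'):
        a=np.argwhere(d['mask']); c=a.mean(0)
        if np.hypot(*(c[::-1]-q.mean(0)))<25: print('got',a.min(0),a.max(0),cv2.minAreaRect(a[:,::-1].astype(np.float32)))
E
```

```text
side expect [186. 231.] [233. 250.] got [187 231] [232 248] ((239.9479522705078, 209.50547790527344), (46.427703857421875, 15.388663291931152), 83.9909896850586)
wrist expect [172. 368.] [284. 406.] got [173 369] [280 408] ((387.8892517089844, 226.54342651367188), (38.79356384277344, 106.41680145263672), 1.7899105548858643)
side expect [186. 231.] [233. 250.] got [187 231] [231 248] ((240.07351684570312, 208.9558868408203), (45.020851135253906, 16.106264114379883), 85.60128784179688)
wrist expect [172. 368.] [284. 406.] got [172 368] [282 408] ((387.1069641113281, 227.09364318847656), (39.694149017333984, 109.26990509033203), 2.544804573059082)
```

The tag hangs upright and still in both views, within 1–2 px of the predicted outline, and the metronome is home. Handing in.

```bash
python3 -c "
from bench import r
print(r.job_done())"
```

```text
the job is handed in; nothing more can be done
None
```

I handed the job in at about 24 s of the 58 s: the metronome is home against the bay's end stop, the tag hangs by its eye on the peg, and the last camera checks agree with both; the hand-in reported no verdict, and I viewed 11 pictures, one over the limit of 10.

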